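# Book in the tall carton with the hand scanner and dock the scanner

## Robot

A 6-joint arm with a two-finger parallel gripper is mounted at the origin on a cart in front of the work surface, level with it; the furniture and walls round the work are solid. World frame = base frame: x ahead of the robot, y to its left, z up, the work surface at z = 0. Lengths are in m, angles in degrees, forces in N, time in s.
With the tool pointing down it reaches from about 0.325 to 0.875 m from the base axis. Payload 4.4 kg.
Tool frame: the origin (TCP) lies at the very end of the fingers, on their centre line; the grasp point (between the pads) lies manip.pinch_z behind it (manip.pinch_z is the distance from the TCP to the grasp point, in m); z points along the fingers, y is the line along which they close (so a half turn about z gives the same grasp; the last joint's range is limited). The gripper opens to 85 mm and grips with 20 to 120 N. Pads are 22 mm wide; open, the fingers measure 114 mm over their backs; the gripper's body (76 mm by 85 mm) begins 54 mm behind the grasp point. The pads swing forward as they close: fully open they stand 13 mm farther back than shut.
Start: joints at [-83.222, 11.837, 88.321, -0, 79.842, -8.623], TCP at [0.153, -0.554, 0.231] pointing down, gripper open.
Joint ranges: [-156.59, 156.59], [-49.26, 127.26], [12.9, 141.05], [-63.56, 243.56], [4.71, 150.69], [-161.64, 161.64]. Speed limits (degrees/s): [159.86, 159.86, 180, 180, 180, 180].

## Interface

Orientations are given as [roll, pitch, yaw] about the fixed x, y, z axes, in that order (R = Rz(yaw) Ry(pitch) Rx(roll)).
In Python, from rig import manip gives the robot as it stands.
- The arm moves only by the tool nudge_tcp, called after "Call:" as name(argument=value, ...) on one line, values as JSON. Schema: {"type":"object","properties":{"increments":{"type":"array","items":{"type":"array","items":{"type":"number"},"minItems":6,"maxItems":6},"minItems":1,"maxItems":20},"jaw":{"type":"number"},"only":{"type":"string"},"quiet":{"type":"boolean"},"lines":{"type":"string"}},"required":["increments"],"additionalProperties":false}. increments is a list of rows, 1 to 20 of them, each of 6 numbers: dx, dy, dz in fractions of the full range, 1 being 0.6 m, then a rotation vector rx, ry, rz in a scale on which 1.0 is 90 degrees; each row is the pose to reach, as a shift and turn from the pose commanded when the call began, along the tool's axes at that moment; what a row does not reach only later rows make up. A row lasts 1/12 s, in which the tool goes at most 0.0417 m and 7.16 degrees, less where a joint would pass 70% of its speed; a pose out of reach is approached as far as the arm can. jaw is the opening from 0.0 (shut) to 1.0 (fully open), set as the call begins (left out keeps the last). The fingers move at their own pace and stop on an object; the grip force is fixed at half the most. Time passes only in rows, so rows that do not move let the fingers close. The tool returns the time, the measured TCP pose, the force, the opening and the grip force at its end. only (a regular expression) keeps the lines of the reply that match it, lines (a string "A,B") keeps lines A to B, and quiet returns only ok. Input that does not fit is refused with a message, and nothing moves.
- manip.observe(): the state, without advancing time (a new reading comes with each control period).
- manip.get_image(name): name is "side" or "top" or "wrist"; returns the picture (400x640x3 uint8, red, green, blue); there is no depth.
- manip.calibration(name): a dict with "vertical_fov" (degrees; the focal length in pixels is half the picture's height over the tangent of half this angle, whatever the lens; pixels are square), "cx", "cy" (the principal point, pixels), "view" (4x4, takes a point from world to camera coordinates). Camera axes: x right, y up, looking along -z (the intrinsics and any distortion apply to the point x, -y, -z); pixel columns grow to the right and rows downward; lengths in m; the calibration is good to about 2 mm. A picture is of the moment at which its call begins: read the wrist's pose just before it. calibration takes no time and is no camera call; for the wrist camera it gives the pose at the moment of the call.
- manip.hand_in(): hands the job in; it is judged then, once.
The state is a dict: "t": time; "joint_positions": joint angles; "qvel": joint speeds; "joint_torque": joint torques, N m; "tool_pos": TCP position; "orientation": TCP orientation; "ft_force": force on the tool from outside, world axes, zero at the start; "moment": the same for the moment, N m; "gripper_width": opening from 0.0 (shut) to 1.0 (fully open); "finger_force": force on a finger pad.
Only numpy, scipy, OpenCV 4.12 (cv2) and the standard library are available. Lean on these libraries where they do the work, as an engineer would, in place of code of your own. Each camera call takes 0.05 s, during which the arm holds its last target. There are 200 camera calls.

## Task

Take the stick-shaped code scanner from the desk and hold it still, level and square to the code label on the tall carton, its window about 8 cm from the label's centre, for a good second and a half so that it reads; do not read the low carton's label. Then set the scanner down gently in its charging cradle (lower it in, do not drop it), its tail close to the back stop and its head out beyond the front saddle, and let go. Leave the cartons, the flux jar, the phone and the eraser where they are.

Things in the scene. Friction and masses are not known exactly. Their poses are not given: they have to be found in the camera images.
- scanner: Stick-shaped code scanner, 0.15 kg, flat on the desk at the start; reads by itself, no trigger. Origin: underside, midway along its 150 mm length; x along it to the window, z up. Grey body 30 wide, 24 high, x = -75 to +40 mm; black head 44 wide, 30 high, x = +40 to +75 mm; undersides flush. Grip the body across its width near x = -16 mm: that spot comes between the cradle's saddles.
- scanner_window (a point): Centre of the dark window on the front end of the scanner's head: x = +75 mm, 15 mm above the underside. It looks along the scanner's x.
- scanner_focus (a point): The scanner's reading point, in the air 80 mm straight ahead of the window (scanner x = +155 mm, 15 mm above the underside). It must coincide with the centre of the label that is read.
- tall_carton: The tall brown carton, 90 x 90 mm, 150 mm high, 0.7 kg, loose. Origin: centre of its underside; z up, x horizontal, from the label face into the carton (a scanner square to the label points along this x).
- tall_carton_label (a point): Centre of the white 60 x 40 mm label with upright black bars on the tall carton's upright front face, 45 mm from the carton's axis (at its x = -45 mm), 85 mm above the desk. Axes as the carton's.
- low_carton: The low, wide brown carton, 90 mm deep (x), 130 mm wide (y), 80 mm high, 0.7 kg, loose. Origin: centre of its underside; axes as for the tall one. Its label is not to be read.
- low_carton_label (a point): Centre of the same kind of label on the low carton's front face, 42 mm above the desk.
- cradle: Black charging cradle, fixed. Origin: on the desk, below the docked scanner's origin; x the way the docked window looks, z up. Base plate 64 wide, 8 thick, x = -105 to +45 mm. Two U saddles, 12 thick, at x = -55 and +22: floor 22 mm above the desk, 37 mm between the 6 mm lips, lip tops at 34 mm. Between the saddles (x = -49 to +16) fingers have room down to the base plate.
- cradle_seat (a point): Where the docked scanner's origin belongs: on the cradle's centre line, 22 mm above the desk. Docked, it lies level in both saddles, its x along the cradle's; the head, too wide for the saddles, hangs out beyond the front one (its shoulder 12 mm clear of it).
- cradle_stop (a point): Top centre of the cradle's 46 mm wide back stop's face, 41 mm above the desk, at cradle x = -88 mm; the docked scanner's tail is about 13 mm from it.
- flux_jar: White-capped jar, 52 mm across, 56 mm high, a bystander. Origin: centre of its underside.
- phone: Dark smartphone, 152 x 78 x 10 mm, lying flat, a bystander. Origin: centre of its underside.
- eraser: Eraser, 42 x 19 x 13 mm, a bystander. Origin: centre of its underside.

How it is judged (in metres and radians):
On the way, in this order (a step that is already met when the one before it is completed fails the run):
1. the scanner is held still for 1 s with its reading point on the tall carton's label (x of scanner_focus in the frame of tall_carton_label between -0.025 and 0.025 m and y of scanner_focus in the frame of tall_carton_label between -0.015 and 0.015 m and z of scanner_focus in the frame of tall_carton_label between -0.015 and 0.015 m and angle between the x axis of scanner and the x axis of tall_carton, either way round below 0.21 rad and angle between scanner's own z axis and vertical below 0.21 rad and linear speed of scanner below 0.02 m/s and angular speed of scanner below 0.15 rad/s and contact force between scanner and the fingers above 0.5 N), for 1 s.
2. the scanner is set down in the cradle by the fingers, not dropped (x of scanner in the frame of cradle between -0.016 and 0.016 m and y of scanner in the frame of cradle between -0.006 and 0.006 m and z of scanner in the frame of cradle between 0.018 and 0.027 m and x of scanner_window in the frame of cradle above 0.05 m and angle between the x axis of scanner and the x axis of cradle, either way round below 0.12 rad and angle between scanner's own z axis and vertical below 0.1 rad and contact force between scanner and the fingers above 0.5 N and contact force between scanner and cradle above 0.2 N), for 0.05 s.
At the end, for the whole second after the job is handed in: Read the tall carton's label first. At the end the scanner rests released and still in its cradle, window end forward: origin within 16 mm along and 6 mm across, underside 18 to 27 mm up, axis within 0.12 rad of the cradle's, level within 0.1 rad; bystanders unmoved (x of scanner in the frame of cradle between -0.016 and 0.016 m and y of scanner in the frame of cradle between -0.006 and 0.006 m and z of scanner in the frame of cradle between 0.018 and 0.027 m and x of scanner_window in the frame of cradle above 0.05 m and angle between the x axis of scanner and the x axis of cradle, either way round below 0.12 rad and angle between scanner's own z axis and vertical below 0.1 rad and linear speed of scanner below 0.02 m/s and contact force between scanner and the fingers below 0.1 N); the robot touches nothing.
It fails at once if a carton is moved by more than 15 mm (distance of any of tall_carton, low_carton from where it was at the start of the episode above 0.015 m).
It fails at once if the flux jar, phone or eraser is moved by more than 25 mm (distance of any of flux_jar, phone, eraser from where it was at the start of the episode above 0.025 m).
It fails at once if the low carton's label is read (scanner still and aimed at it) (x of scanner_focus in the frame of low_carton_label between -0.0175 and 0.0175 m and y of scanner_focus in the frame of low_carton_label between -0.0105 and 0.0105 m and z of scanner_focus in the frame of low_carton_label between -0.0105 and 0.0105 m and angle between the x axis of scanner and the x axis of low_carton, either way round below 0.147 rad and angle between scanner's own z axis and vertical below 0.147 rad and linear speed of scanner below 0.02 m/s and angular speed of scanner below 0.15 rad/s and contact force between scanner and the fingers above 0.5 N).
It also fails if it takes over 54 s, if anything falls off the work surface, if the arm or the gripper's body presses on something with over 40 N, if the wrist force passes 120 N, or if a joint passes its speed limit or range.

## Working session

There is one attempt and no reset: what is moved stays moved. The work goes in short steps, Python scripts to look and compute and a tool call to move; the robot and the scene stay as the last step left them, time stands still between calls to the robot, and variables do not carry over. Pictures are saved under pics/ and viewed, at most 10 in all, crops included, and the job is handed in when it is done.

```bash
ls; mkdir -p pics
```

Run:
```python
from rig import manip
import cv2
for n in("top","side"):
    im=manip.get_image(n); cv2.imwrite(f"pics/{n}0.png",im[:,:,::-1])
    c=manip.calibration(n); print(n,c)
print(manip.pinch_z, manip.observe())
```

```text
pics
rig.py
top {'vertical_fov': 49.68434544543651, 'cx': 317.3122921297958, 'cy': 194.36764993833162, 'view': array([[-0.02603513, -0.99965836, -0.00231159,  0.00553792],
       [ 0.97348465, -0.02587903,  0.22728375, -0.59691632],
       [-0.22726592,  0.00366707,  0.97382583, -1.09709979],
       [ 0.        ,  0.        ,  0.        ,  1.        ]])}
side {'vertical_fov': 47.76254996133474, 'cx': 320.3822393233834, 'cy': 199.08929505242781, 'view': array([[-0.99479162, -0.10187738, -0.00326115,  0.58163527],
       [ 0.04661089, -0.4831237 ,  0.87431054, -0.08602445],
       [-0.090648  ,  0.86960479,  0.485356  , -1.15110715],
       [ 0.        ,  0.        ,  0.        ,  1.        ]])}
0.0187 {'t': 0.1, 'joint_positions': array([-8.32219321e+01,  1.18800267e+01,  8.83975055e+01,  2.36870109e-03,
        7.98421477e+01, -8.62305875e+00]), 'qvel': array([ 0.07965947, -0.0738843 , -0.19851657, -0.06315784,  0.0401521 ,
       -0.19884035]), 'joint_torque': array([-1.51420619e-05, -3.84091330e+01, -2.92550218e+01, -2.90447570e-04,
        4.75888970e-03,  6.89383697e-06]), 'tool_pos': array([ 0.15262455, -0.55365892,  0.23022796]), 'orientation': array([-1.79882022e+02, -2.02483334e-02,  1.54006856e+01]), 'ft_force': array([-0.215     , -0.18150386, -0.25983745]), 'moment': array([0.01976732, 0.01600509, 0.02946975]), 'finger_force': 0.0, 'gripper_width': 0.9992024379201424}
```

View pics/top0.png

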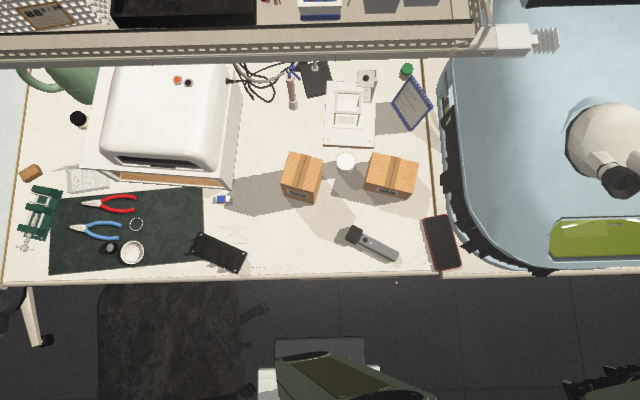

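View pics/side0.png

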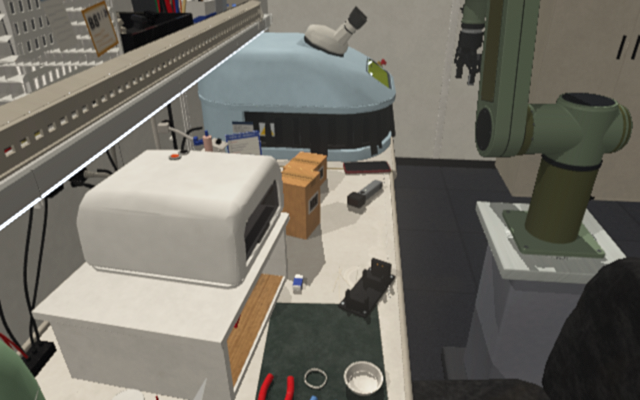

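The top view shows the scanner at about (373,245) with its head up-left, the cartons at (302,177) and (391,175), the cradle at (220,252), phone (442,243), jar (345,161), and eraser (221,199). I'll zoom in on each.

Run:
```python
import cv2
t=cv2.imread("pics/top0.png");s=cv2.imread("pics/side0.png")
cv2.imwrite("pics/t1.png",cv2.resize(t[140:280,270:470],None,fx=4,fy=4,interpolation=2))
a=cv2.resize(t[222:282,180:260],None,fx=5,fy=5,interpolation=2)
b=cv2.resize(s[250:330,330:410],None,fx=5,fy=5,interpolation=2)
c=cv2.resize(s[140:250,270:400],None,fx=2.7,fy=2.7,interpolation=2)
import numpy as np
o=np.zeros((600,800,3),'uint8');o[:300,:400]=a;o[:400,400:]=b;o[300:597,:351]=c
cv2.imwrite("pics/t2.png",o)
```

```text
(no output)
```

View pics/t1.png

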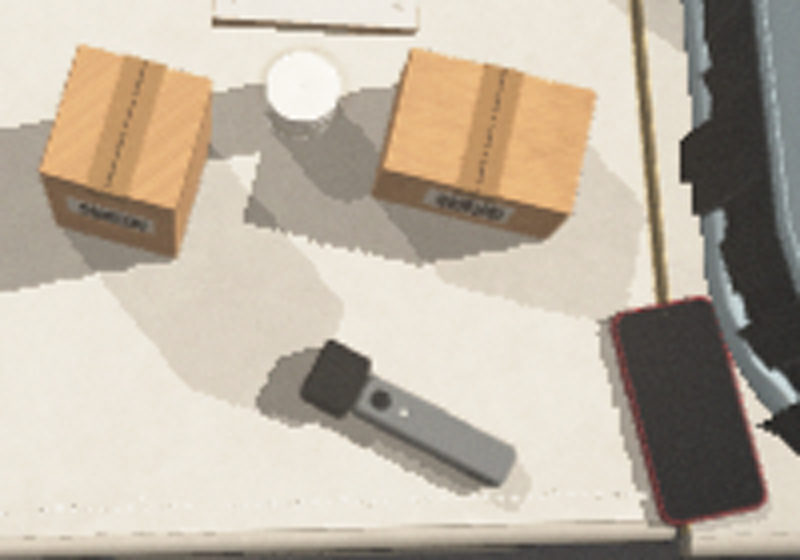

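View pics/t2.png

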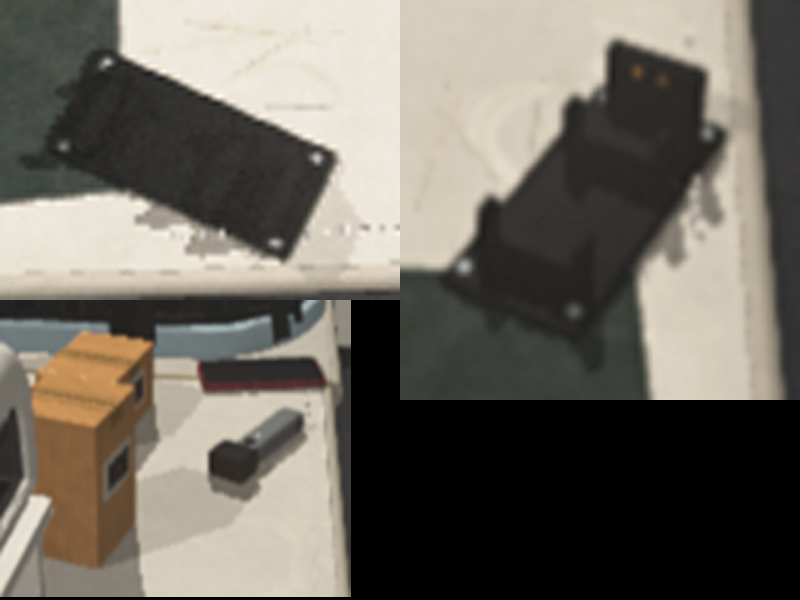

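Create h.py:
```python
import numpy as np,cv2
from rig import manip
from scipy.spatial.transform import Rotation as Rn
def ray(c,u,v):
    f=200/np.tan(np.radians(c["vertical_fov"]/2)); V=c["view"]; R=V[:3,:3]; o=-R.T@V[:3,3]
    return o,R.T@np.array([(u-c["cx"])/f,-(v-c["cy"])/f,-1.])
def plane(c,uv,z):
    r=[]
    for u,v in uv:
        o,d=ray(c,u,v); r.append(o+d*(z-o[2])/d[2])
    return np.array(r)
def proj(c,p):
    f=200/np.tan(np.radians(c["vertical_fov"]/2)); q=c["view"][:3,:3]@p+c["view"][:3,3]
    return np.array([c["cx"]+f*q[0]/-q[2],c["cy"]-f*q[1]/-q[2]])
def tool():
    s=manip.observe(); return s["tool_pos"],Rn.from_euler("xyz",s["orientation"],degrees=True)
def delta(p,yaw):   # tool-axes shift and turn to tool-down pose: TCP p, yaw deg of tool x
    p0,R0=tool(); R1=Rn.from_euler("xyz",[180,0,yaw],degrees=True)
    return R0.inv().apply(np.array(p)-p0).round(4),(R0.inv()*R1).as_rotvec(degrees=True).round(1)
```

Run:
```python
from h import *
np.set_printoptions(precision=4,suppress=True)
c=manip.calibration("top");s=manip.calibration("side")
a=lambda l,x,y,k:[(x+u/k,y+v/k) for u,v in l]
ang=lambda d:np.degrees(np.arctan2(d[1],d[0]))
T=plane(c,a([(80,45),(212,80),(180,208),(40,170)],270,140,4),.15)
print("tall",T,T.mean(0),np.linalg.norm(T-np.roll(T,1,0),axis=1),[ang(T[0]-T[3]),ang(T[1]-T[2]),ang(T[0]-T[1])-90,ang(T[3]-T[2])-90])
L=plane(c,a([(412,48),(597,95),(568,213),(378,190)],270,140,4),.08)
print("low",L,L.mean(0))
B=plane(c,a([(516,450),(497,487)],270,140,4),.024);H=plane(c,a([(330,340),(371,362),(345,416),(302,388)],270,140,4),.03)
hf=(H[0]+H[3])/2;hb=(H[1]+H[2])/2
print("scan",B.mean(0),hf,hb,ang(hf-B.mean(0)),np.linalg.norm((hf-B.mean(0))[:2]),"mid",(hf+B.mean(0))/2)
C=plane(c,a([(107,63),(318,158),(276,243),(63,147)],180,222,5),.009)
C2=plane(s,a([(465-400,268),(574-400,310),(710-400,132)],330,250,5),.009)
for q in (C,):print("crad",q,q.mean(0),[ang(q[0]-q[1]),ang(q[3]-q[2]),ang(q[0]-q[3])-90+180])
print("side screws",C2)
lab=a([(118,467-300)],270,140,2.7); o,d=ray(s,*lab[0]); print("lab side z=.085",plane(s,lab,.085))
print("jar",plane(c,a([(303,87)],270,140,4),.056),"phone",plane(c,a([(615,318),(712,298),(765,500),(672,525)],270,140,4),.01))
w=manip.calibration("wrist");R=w["view"][:3,:3];print("wristcam",-R.T@w["view"][:3,3],-R[2])
```

```text
tall [[ 0.6933  0.0572  0.15  ]
 [ 0.6676 -0.0267  0.15  ]
 [ 0.5841 -0.0042  0.15  ]
 [ 0.6111  0.0834  0.15  ]] [0.639  0.0274 0.15  ] [0.0863 0.0878 0.0864 0.0917] [np.float64(-17.669752955732424), np.float64(-15.094029437332036), np.float64(-17.049303675810165), np.float64(-17.109362902643554)]
low [[ 0.7091 -0.1654  0.08  ]
 [ 0.6722 -0.289   0.08  ]
 [ 0.5906 -0.2631  0.08  ]
 [ 0.6098 -0.1371  0.08  ]] [ 0.6454 -0.2137  0.08  ]
scan [ 0.4269 -0.2208  0.024 ] [ 0.5008 -0.0943  0.03  ] [ 0.4829 -0.1222  0.03  ] 59.71968673870342 0.14646001986495183 mid [ 0.4638 -0.1576  0.027 ]
crad [[0.5045 0.315  0.009 ]
 [0.4488 0.1969 0.009 ]
 [0.4032 0.2192 0.009 ]
 [0.4585 0.3376 0.009 ]] [0.4537 0.2672 0.009 ] [np.float64(64.73982614573293), np.float64(64.94751060840936), np.float64(63.77920379193435)]
side screws [[0.5057 0.3234 0.009 ]
 [0.4615 0.3433 0.009 ]
 [0.4043 0.2266 0.009 ]]
lab side z=.085 [[0.5962 0.0475 0.085 ]]
jar [[ 0.6907 -0.0916  0.056 ]] phone [[ 0.5304 -0.3063  0.01  ]
 [ 0.5428 -0.3754  0.01  ]
 [ 0.402  -0.3983  0.01  ]
 [ 0.3869 -0.3334  0.01  ]]
wristcam [ 0.223  -0.5359  0.3741] [-0.2729 -0.0732 -0.9592]
```

Run:
```python
from h import *
print(delta([.24,-.38,.23],40),delta([.456,-.171,.15],60))
```

```text
(array([ 0.1304, -0.1442,  0.0006]), array([ -0.1,  -0. , -24.6])) (array([ 0.3941, -0.2882,  0.081 ]), array([ -0.1,  -0.1, -44.6]))
```

Units first: shifts go in shares of 0.6 m and turns go in shares of 90 degrees. So 0.394 m / 0.6 = 0.6567, -0.288 m / 0.6 = -0.48, -44.6 degrees / 90 = -0.4956.

Call:
nudge_tcp(increments=[[0.2167, -0.24, 0, 0, 0, -0.2733], [0.2167, -0.24, 0, 0, 0, -0.2733], [0.2167, -0.24, 0, 0, 0, -0.2733], [0.2167, -0.24, 0, 0, 0, -0.2733], [0.2167, -0.24, 0, 0, 0, -0.2733], [0.6567, -0.48, 0.135, 0, 0, -0.4956], [0.6567, -0.48, 0.135, 0, 0, -0.4956], [0.6567, -0.48, 0.135, 0, 0, -0.4956], [0.6567, -0.48, 0.135, 0, 0, -0.4956], [0.6567, -0.48, 0.135, 0, 0, -0.4956], [0.6567, -0.48, 0.135, 0, 0, -0.4956], [0.6567, -0.48, 0.135, 0, 0, -0.4956], [0.6567, -0.48, 0.135, 0, 0, -0.4956], [0.6567, -0.48, 0.135, 0, 0, -0.4956], [0.6567, -0.48, 0.135, 0, 0, -0.4956]], jaw=1.0)

```text
t: 1.35
tool_pos: [0.4558, -0.171, 0.1494]
orientation: [-179.9, 0.0, 60.2]
ft_force: [-0.7, -0.1, -0.4]
gripper_width: 1.003
finger_force: 0.0
```

Run:
```python
from h import *
im=manip.get_image("wrist"); cv2.imwrite("pics/w1.png",im[:,:,::-1]); c=manip.calibration("wrist")
import pickle;pickle.dump(c,open("w1.pkl","wb"))
print(tool()[0],tool()[1].as_euler("xyz",degrees=True))
```

```text
[ 0.45560078 -0.17197984  0.14993452] [-1.79935270e+02  3.82119436e-02  6.00620035e+01]
```

View pics/w1.png

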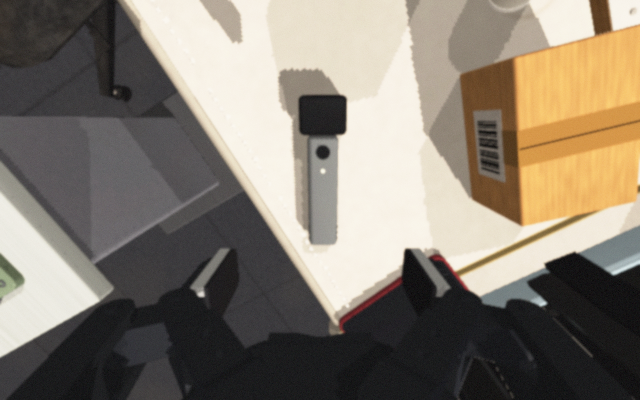

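The wrist view shows the scanner upright: head corners are about (300,96)-(346,134) and the tail edge (310..336,243). I'll measure it by masks.

Run:
```python
from h import *
import pickle
np.set_printoptions(precision=4,suppress=True)
c=pickle.load(open("w1.pkl","rb"));im=cv2.imread("pics/w1.png")
g=im.astype(int);br=g.max(2);sat=br-g.min(2)
head=((br<60)).astype('uint8');head[:, :285]=0;head[:,360:]=0;head[:85]=0;head[142:]=0
body=((br>95)&(br<150)&(sat<22)).astype('uint8');body[:, :306]=0;body[:,350:]=0;body[:136]=0;body[250:]=0
for n,m,z in(("head",head,.03),("body",body,.024)):
    k,l,st,ce=cv2.connectedComponentsWithStats(m);i=1+st[1:,4].argmax();print(n,st[i])
    r=cv2.minAreaRect(np.argwhere(l==i)[:,::-1].astype(np.float32));b=cv2.boxPoints(r);b=b[np.argsort(b[:,1])]
    P=plane(c,b,z);f=P[:2].mean(0);k=P[2:].mean(0);d=f-k
    print(b.tolist());print(" front",f,"back",k,"len",np.linalg.norm(d),"wid",np.linalg.norm(P[0]-P[1]),"yaw",np.degrees(np.arctan2(d[1],d[0])))
    globals()[n]=(f,k)
d=head[0]-body[1];d[2]=0;print(np.degrees(np.arctan2(d[1],d[0])),np.linalg.norm(d))
u=d/np.linalg.norm(d);m=(head[0]+body[1])/2;print("mid",m,"grip",m-.016*u)
```

```text
head [ 299   96   47   40 1766]
[[299.0, 96.0], [345.0, 96.0], [345.0, 135.0], [299.0, 135.0]]
 front [ 0.5038 -0.0947  0.03  ] back [ 0.487 -0.124  0.03 ] len 0.033743596591311036 wid 0.040843691401791095 yaw 60.18587050698881
body [306 136  31 108 884]
[[305.9999694824219, 135.99996948242188], [335.9999694824219, 135.99996948242188], [305.9999694824219, 242.99996948242188], [335.9999694824219, 242.99996948242188]]
 front [ 0.4856 -0.1246  0.024 ] back [ 0.4307 -0.2202  0.024 ] len 0.11025993606524188 wid 0.028325482144605618 yaw 60.127614100755096
59.78591040986266 0.14525357483892648
mid [ 0.4673 -0.1575  0.027 ] grip [ 0.4592 -0.1713  0.027 ]
```

Run:
```python
from h import *
print(delta([.458,-.1715,.004],60))
```

```text
(array([0.0017, 0.002 , 0.1459]), array([-0.1,  0. ,  0.1]))
```

To row units: 0.146 m / 0.6 = 0.2433, 0.145 m / 0.6 = 0.2417.

Call:
nudge_tcp(increments=[[0.0033, 0.0033, 0.0667, 0, 0, 0], [0.0033, 0.0033, 0.1333, 0, 0, 0], [0.0033, 0.0033, 0.1917, 0, 0, 0], [0.0033, 0.0033, 0.225, 0, 0, 0], [0.0033, 0.0033, 0.2417, 0, 0, 0], [0.0033, 0.0033, 0.2433, 0, 0, 0], [0.0033, 0.0033, 0.2433, 0, 0, 0]])

```text
t: 1.98
tool_pos: [0.4589, -0.1725, 0.0049]
orientation: [180.0, 0.0, 59.9]
ft_force: [-0.7, 1.5, 0.5]
gripper_width: 0.996
finger_force: 0.0
```

Call:
nudge_tcp(increments=[[0, 0, 0, 0, 0, 0], [0, 0, 0, 0, 0, 0], [0, 0, 0, 0, 0, 0], [0, 0, 0, 0, 0, 0], [0, 0, 0, 0, 0, 0], [0, 0, 0, 0, 0, 0], [0, 0, 0, 0, 0, 0], [0, 0, 0, 0, 0, 0]], jaw=0.0)

```text
t: 2.65
tool_pos: [0.4599, -0.1719, 0.0055]
orientation: [179.9, 0.0, 60.0]
ft_force: [0.3, 0.7, 6.0]
gripper_width: 0.336
finger_force: 61.1
```

To row units: -0.12 m / 0.6 = -0.2, -0.11 m / 0.6 = -0.1833.

Call:
nudge_tcp(increments=[[0, 0, -0.0333, 0, 0, 0], [0, 0, -0.0833, 0, 0, 0], [0, 0, -0.1333, 0, 0, 0], [0, 0, -0.1833, 0, 0, 0], [0, 0, -0.2, 0, 0, 0], [0, 0, -0.2, 0, 0, 0], [0, 0, -0.2, 0, 0, 0]])

```text
t: 3.23
tool_pos: [0.4584, -0.1711, 0.1237]
orientation: [-180.0, -0.0, 60.0]
ft_force: [0.7, 0.5, -1.0]
gripper_width: 0.335
finger_force: 60.2
```

Run:
```python
from h import *
import pickle
c=manip.calibration("wrist");p=tool()
im=manip.get_image("wrist"); cv2.imwrite("pics/w2.png",im[:,:,::-1]);pickle.dump((c,p[0],p[1].as_matrix()),open("w2.pkl","wb"))
im=manip.get_image("top");a=cv2.imread("pics/w2.png")
im2=manip.get_image("side");cv2.imwrite("pics/top2.png",im[:,:,::-1]);cv2.imwrite("pics/side2.png",im2[:,:,::-1])
o=np.zeros((400,780,3),'uint8');o[:,:480]=a[:,80:560];o[:200,480:]=cv2.resize(im2[100:200,300:450,::-1],(300,200))
cv2.imwrite("pics/w2v.png",o)
print(p[0])
```

```text
[ 0.4584362  -0.17107185  0.12373165]
```

View pics/w2v.png

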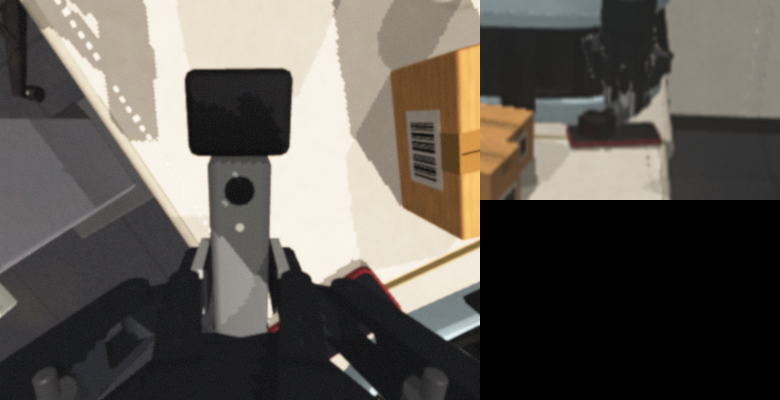

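Scanner held, head top spans (266..372, 69..155) in the wrist picture. Now I'll work out the in-hand offset and the reading pose.

Run:
```python
from h import *
import pickle
np.set_printoptions(precision=4,suppress=True)
c,p,R=pickle.load(open("w2.pkl","rb"))
zt=p[2]-.0052+.03
P=plane(c,[(267,69),(371,69),(270,155),(369,155)],zt)
print("in tool:",(P-p)@R)
P=plane(c,[(208,158+3),(270,161)],zt) 
Q=plane(c,[(80+209,210),(80+269,210)],zt-.006);print("body",(Q-p)@R)
# carton label from wrist pics & top clicks
ct=manip.calibration("top")
a=lambda l,x,y,k:[(x+u/k,y+v/k) for u,v in l]
bt=plane(ct,a([(176,258),(58,220)],270,140,4),0);print("front bottom corners",bt)
```

```text
in tool: [[ 0.0903 -0.0193 -0.0248]
 [ 0.0903  0.0214 -0.0248]
 [ 0.0569 -0.0198 -0.0248]
 [ 0.0569  0.0222 -0.0248]]
body [[ 0.0303 -0.0132 -0.0188]
 [ 0.0303  0.0151 -0.0188]]
front bottom corners [[ 0.5835 -0.0002  0.    ]
 [ 0.6135  0.0835  0.    ]]
```

Run:
```python
from h import *
print(delta([.434,.0914,.0750],-17))
```

```text
(array([ 0.2151, -0.1505,  0.0475]), array([-0.3,  0.2, 77. ]))
```

To row units: 0.215 m / 0.6 = 0.3583, 0.2 m / 0.6 = 0.3333, 77 degrees / 90 = 0.8556.

Call:
nudge_tcp(increments=[[0.0333, -0.025, 0.0083, 0, 0, 0.0778], [0.0667, -0.05, 0.015, 0, 0, 0.1556], [0.1, -0.0667, 0.0217, 0, 0, 0.2333], [0.1333, -0.0917, 0.03, 0, 0, 0.3111], [0.1667, -0.1167, 0.0367, 0, 0, 0.3889], [0.2, -0.1417, 0.045, 0, 0, 0.4667], [0.2333, -0.1667, 0.0517, 0, 0, 0.5444], [0.2667, -0.1833, 0.0583, 0, 0, 0.6222], [0.3, -0.2083, 0.0667, 0, 0, 0.7], [0.3333, -0.2333, 0.0733, 0, 0, 0.7778], [0.3583, -0.2508, 0.0792, 0, 0, 0.8556], [0.3583, -0.2508, 0.0792, 0, 0, 0.8556], [0.3583, -0.2508, 0.0792, 0, 0, 0.8556], [0.3583, -0.2508, 0.0792, 0, 0, 0.8556]])

```text
t: 4.55
tool_pos: [0.4353, 0.0897, 0.0758]
orientation: [179.9, 0.1, -16.9]
ft_force: [0.2, 0.2, -2.2]
gripper_width: 0.336
finger_force: 60.1
```

Run:
```python
from h import *
import pickle
np.set_printoptions(precision=4,suppress=True)
ims=[manip.get_image(n)[:,:,::-1] for n in("top","side","wrist")]
for n,i in zip(("top3","side3","wrist3"),ims):cv2.imwrite(f"pics/{n}.png",i)
o=np.zeros((600,800,3),'uint8')
o[:300,:400]=cv2.resize(ims[0][150:240,260:380],(400,300),interpolation=2);o[:300,400:]=cv2.resize(ims[1][130:250,260:420],(400,300),interpolation=2)
o[300:,:480]=cv2.resize(ims[2],(480,300))
cv2.imwrite("pics/v3.png",o)
p,R=tool();print(p,R.as_euler("xyz",degrees=True))
```

```text
[0.4361 0.0892 0.0767] [179.9873   0.004  -17.0345]
```

View pics/v3.png

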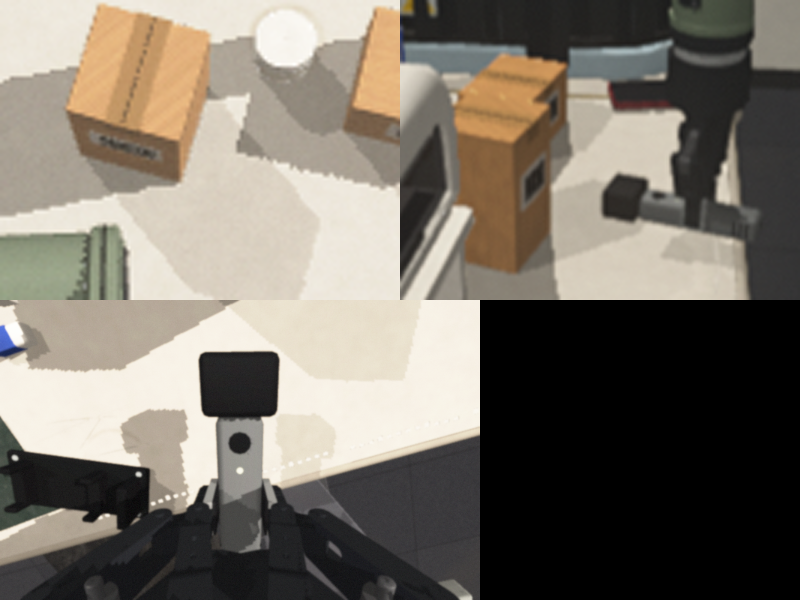

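Run:
```python
from h import *
np.set_printoptions(precision=4,suppress=True)
t=manip.calibration("top");s=manip.calibration("side")
print("top lab z.085",plane(t,[(260+125/3.333,150+146/3.333)],.085),"side",plane(s,[(313.6,204.4)],.085))
p,R=tool();f=p+R.apply([.1705,0,0]);f[2]=p[2]-.0052+.015;print("focus",f)
w=p+R.apply([.0905,0,0]);w[2]=f[2];print("window px side",proj(s,w),"lab(.597,.0415) px",proj(s,np.array([.597,.0415,.085])),proj(t,np.array([.597,.0415,.085])))
print(delta([.434,.0914,.0750],-17))
```

```text
top lab z.085 [[0.596  0.0426 0.085 ]] side [[0.595  0.0602 0.085 ]]
focus [0.5992 0.0393 0.0865]
window px side [342.9344 205.794 ] lab(.597,.0415) px [313.6696 200.6637] [297.8931 193.4287]
(array([-0.0027, -0.0014,  0.0017]), array([ 0.,  0., -0.]))
```

Focus is within a few mm of the label in both views, so I'll hold here.

Call:
nudge_tcp(increments=[[0, 0, 0, 0, 0, 0], [0, 0, 0, 0, 0, 0], [0, 0, 0, 0, 0, 0], [0, 0, 0, 0, 0, 0], [0, 0, 0, 0, 0, 0], [0, 0, 0, 0, 0, 0], [0, 0, 0, 0, 0, 0], [0, 0, 0, 0, 0, 0], [0, 0, 0, 0, 0, 0], [0, 0, 0, 0, 0, 0], [0, 0, 0, 0, 0, 0], [0, 0, 0, 0, 0, 0], [0, 0, 0, 0, 0, 0], [0, 0, 0, 0, 0, 0], [0, 0, 0, 0, 0, 0], [0, 0, 0, 0, 0, 0], [0, 0, 0, 0, 0, 0], [0, 0, 0, 0, 0, 0], [0, 0, 0, 0, 0, 0], [0, 0, 0, 0, 0, 0]])

```text
t: 6.37
tool_pos: [0.4359, 0.0901, 0.0768]
orientation: [180.0, 0.0, -17.0]
ft_force: [1.1, 0.7, -1.4]
gripper_width: 0.336
finger_force: 60.2
```

Run:
```python
from h import *
np.set_printoptions(precision=4,suppress=True)
# wrist3 view clicks of cradle screws (crop 480x300 at y 300, scale .75)
c=manip.calibration("wrist")
print(plane(c,[(14/.75,(457-300)/.75),(138/.75,(475-300)/.75)],.009))
ang=np.radians(64.5);o=np.array([.4537,.2672])+.03*np.array([np.cos(ang),np.sin(ang)]);print("cradle",o)
g=o-.016*np.array([np.cos(ang),np.sin(ang)])
print(g,delta([*g,.14],64.5))
```

```text
[[0.5099 0.3184 0.009 ]
 [0.4523 0.2008 0.009 ]]
cradle [0.4666 0.2943]
[0.4597 0.2798] (array([-0.0327, -0.1884, -0.0632]), array([  0. ,   0. , -81.5]))
```

Run:
```python
from h import *
print(delta([.434,.0914,.16],-17),delta([.39,.31,.16],64.5))
```

```text
(array([-0.0022, -0.0007, -0.0832]), array([0., 0., 0.])) (array([-0.1082, -0.1969, -0.0832]), array([  0. ,   0. , -81.5]))
```

To row units: -0.197 m / 0.6 = -0.3283, -0.19 m / 0.6 = -0.3167, -81.5 degrees / 90 = -0.9056.

Call:
nudge_tcp(increments=[[-0.0167, -0.025, -0.0333, 0, 0, 0], [-0.0333, -0.05, -0.0667, 0, 0, -0.0778], [-0.05, -0.0833, -0.1, 0, 0, -0.1556], [-0.0667, -0.1167, -0.1333, 0, 0, -0.2333], [-0.0833, -0.15, -0.1383, 0, 0, -0.3111], [-0.1, -0.1833, -0.1383, 0, 0, -0.3889], [-0.1167, -0.2167, -0.1383, 0, 0, -0.4667], [-0.1333, -0.25, -0.1383, 0, 0, -0.5444], [-0.15, -0.2833, -0.1383, 0, 0, -0.6222], [-0.1667, -0.3, -0.1383, 0, 0, -0.7], [-0.18, -0.3167, -0.1383, 0, 0, -0.7778], [-0.18, -0.3283, -0.1383, 0, 0, -0.8556], [-0.18, -0.3283, -0.1383, 0, 0, -0.9056], [-0.18, -0.3283, -0.1383, 0, 0, -0.9056], [-0.18, -0.3283, -0.1383, 0, 0, -0.9056], [-0.18, -0.3283, -0.1383, 0, 0, -0.9056]])

```text
t: 7.7
tool_pos: [0.3902, 0.3098, 0.1596]
orientation: [-180.0, 0.0, 64.4]
ft_force: [-0.6, 0.1, -0.9]
gripper_width: 0.336
finger_force: 60.1
```

Run:
```python
from h import *
import pickle
c=manip.calibration("wrist");p=tool()
im=manip.get_image("wrist"); cv2.imwrite("pics/w4.png",im[:,:,::-1]);pickle.dump((c,p[0],p[1].as_matrix()),open("w4.pkl","wb"))
```

```text
(no output)
```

View pics/w4.png

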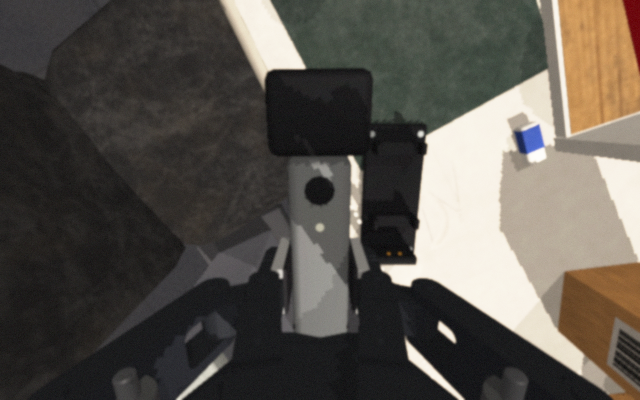

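The wrist view shows the cradle's front screws at (373,134) and (421,133), with the stop contacts near (389,254) and (399,254).

Run:
```python
from h import *
import pickle
np.set_printoptions(precision=4,suppress=True)
c,p,R=pickle.load(open("w4.pkl","rb"));im=cv2.imread("pics/w4.png").astype(int)
def cen(m,x0,x1,y0,y1):
    w=m[y0:y1,x0:x1].astype(float);y,x=np.mgrid[y0:y1,x0:x1];return (x*w).sum()/w.sum(),(y*w).sum()/w.sum()
br=im.min(2);A=cen((br>95)*(br-90),368,378,129,139);B=cen((br>95)*(br-90),416,426,129,138)
og=np.clip(im[:,:,2]-im[:,:,0]-40,0,None);C=cen(og,384,394,249,259);D=cen(og,394.__int__(),404,249,259)
print(A,B,C,D)
S=plane(c,[A,B],.009);K=plane(c,[C,D],.033)
print(S,S.mean(0),np.linalg.norm(S[0]-S[1]),"yaw",np.degrees(np.arctan2(*(S[0]-S[1])[1::-1]))-90)
for z in(.028,.033):
    K=plane(c,[C,D],z);d=S.mean(0)-K.mean(0);print(z,K.mean(0),np.hypot(*d[:2]),np.degrees(np.arctan2(d[1],d[0])))
print("corner front-right/left", plane(c,[(426,123)],.008))
```

```text
File "<stdin>", line 8
    og=np.clip(im[:,:,2]-im[:,:,0]-40,0,None);C=cen(og,384,394,249,259);D=cen(og,394.__int__(),404,249,259)
                                                                                    ^
SyntaxError: invalid decimal literal
```

Create m.py:
```python
from h import *
import pickle
np.set_printoptions(precision=4,suppress=True)
c,p,R=pickle.load(open("w4.pkl","rb"));im=cv2.imread("pics/w4.png").astype(int)
def cen(m,x0,x1,y0,y1):
    w=m[y0:y1,x0:x1].astype(float);y,x=np.mgrid[y0:y1,x0:x1];return (x*w).sum()/w.sum(),(y*w).sum()/w.sum()
br=im.min(2);A=cen((br>95)*(br-90),368,378,129,139);B=cen((br>95)*(br-90),416,425,130,138)
og=np.clip(im[:,:,2]-im[:,:,0]-40,0,None);C=cen(og,384,394,249,259);D=cen(og,394,404,249,259)
print(A,B,C,D)
S=plane(c,[A,B],.009)
print(S,S.mean(0),np.linalg.norm(S[0]-S[1]),"yaw",np.degrees(np.arctan2(*(S[0]-S[1])[1::-1]))-90)
for z in(.028,.033):
    K=plane(c,[C,D],z);d=S.mean(0)-K.mean(0);print(z,K.mean(0),np.hypot(*d[:2]),np.degrees(np.arctan2(d[1],d[0])))
```

```bash
python3 m.py
```

```text
(np.float64(372.173828125), np.float64(133.6875)) (np.float64(420.34895314057826), np.float64(133.53074111000333)) (np.float64(388.32163742690057), np.float64(253.19005847953215)) (np.float64(399.47714285714284), np.float64(253.12285714285716))
[[0.4646 0.3372 0.009 ]
 [0.5093 0.3159 0.009 ]] [0.4869 0.3266 0.009 ] 0.04953998154888406 yaw 64.56240078776938
0.028 [0.4345 0.212  0.028 ] 0.1260211268656555 65.39058214417281
0.033 [0.4342 0.2149 0.033 ] 0.12345124760655317 64.72943198501056
```

Run:
```python
from h import *
print(delta([.4640,.2811,.10],64.7),delta([.4640,.2811,.049],64.7))
```

```text
(array([0.006 , 0.0789, 0.0597]), array([-0. ,  0. , -0.3])) (array([0.006 , 0.0789, 0.1107]), array([-0. ,  0. , -0.3]))
```

To row units: 0.111 m / 0.6 = 0.185, 0.105 m / 0.6 = 0.175, -0.3 degrees / 90 = -0.0033.

Call:
nudge_tcp(increments=[[0.005, 0.05, 0.0167, 0, 0, -0.0033], [0.01, 0.1, 0.0333, 0, 0, -0.0033], [0.01, 0.1317, 0.0667, 0, 0, -0.0033], [0.01, 0.1317, 0.1167, 0, 0, -0.0033], [0.01, 0.1317, 0.15, 0, 0, -0.0033], [0.01, 0.1317, 0.175, 0, 0, -0.0033], [0.01, 0.1317, 0.185, 0, 0, -0.0033], [0.01, 0.1317, 0.185, 0, 0, -0.0033], [0.01, 0.1317, 0.185, 0, 0, -0.0033]])

```text
t: 8.5
tool_pos: [0.4645, 0.2815, 0.0492]
orientation: [180.0, -0.0, 64.8]
ft_force: [0.5, -0.5, -1.3]
gripper_width: 0.335
finger_force: 60.1
```

Run:
```python
from h import *
import pickle
c=manip.calibration("wrist");p=tool()
im=manip.get_image("wrist"); cv2.imwrite("pics/w5.png",im[:,:,::-1]);pickle.dump((c,p[0],p[1].as_matrix()),open("w5.pkl","wb"))
t=manip.get_image("top");s=manip.get_image("side")
o=np.zeros((600,800,3),'uint8');o[:300,:400]=cv2.resize(t[210:285,170:270,::-1],(400,300));o[:300,400:]=cv2.resize(s[230:330,310:443,::-1],(400,300))
o[300:]=cv2.resize(im[140:260,160:480,::-1],(800,300))
o[300:]=np.clip(o[300:].astype(float)*1.8,0,255)
cv2.imwrite("pics/v5.png",o);print(p[0],p[1].as_euler("xyz",degrees=True))
```

```text
[0.46450889 0.28149202 0.04916732] [ 1.79984035e+02 -1.91639802e-02  6.47607678e+01]
```

View pics/v5.png

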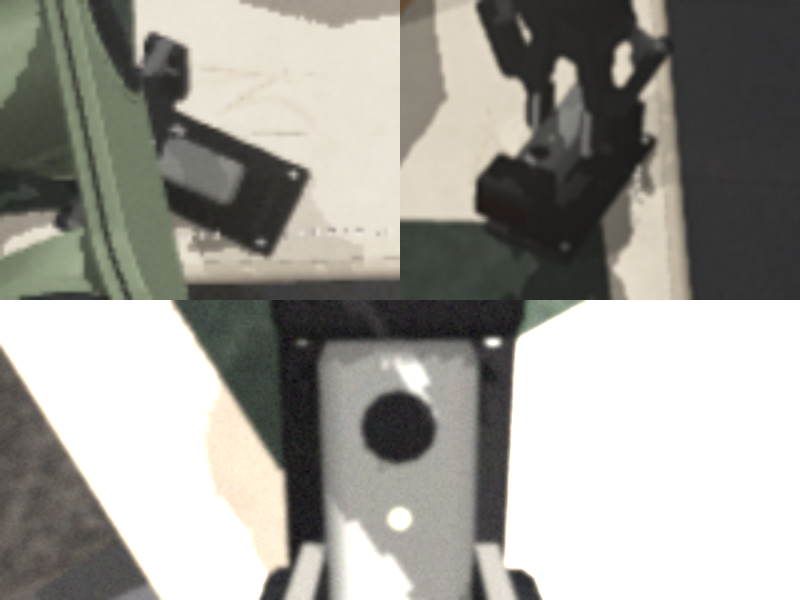

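The wrist crop shows the body centred over the plate: body centre is 399.5, screw midpoint 397.5 and plate centre 398 crop px. I'll check the along-axis position before lowering.

Run:
```python
from h import *
import pickle
np.set_printoptions(precision=4,suppress=True)
c,p,R=pickle.load(open("w5.pkl","rb"))
S=plane(c,[(160+302/2.5,140+42/2.5),(160+493/2.5,140+42/2.5)],.009);print("screws in tool",(S-p)@R)
Q=plane(c,[(160+322/2.5,140+100/2.5),(160+477/2.5,140+100/2.5)],p[2]+.0188);print("body",(Q-p)@R)
t=manip.calibration("top")
rs=plane(t,[(170+294/4,210+175/4),(170+261/4,210+242/4)],.009).mean(0)
tl=plane(t,[(170+243/4,210+170/4),(170+226/4,210+205/4)],p[2]+.0188).mean(0)
print("rear screws->tail in tool", (rs-p)@R,(tl-p)@R)
print("wristcam in tool",R.T@(-c["view"][:3,:3].T@c["view"][:3,3]-p))
```

```text
screws in tool [[ 0.0476 -0.0243  0.0402]
 [ 0.0476  0.0259  0.0402]]
body [[ 0.0447 -0.0129 -0.0188]
 [ 0.0447  0.0155 -0.0188]]
rear screws->tail in tool [-0.0828 -0.0037  0.0401] [-0.0626 -0.0025 -0.0188]
wristcam in tool [ 0.0715  0.0012 -0.1439]
```

To row units: 0.0215 m / 0.6 = 0.0358, 0.021 m / 0.6 = 0.035.

Call:
nudge_tcp(increments=[[-0.0017, -0.0008, 0.01, 0, 0, 0], [-0.0017, -0.0008, 0.02, 0, 0, 0], [-0.0017, -0.0008, 0.0267, 0, 0, 0], [-0.0017, -0.0008, 0.0317, 0, 0, 0], [-0.0017, -0.0008, 0.0333, 0, 0, 0], [-0.0017, -0.0008, 0.035, 0, 0, 0], [-0.0017, -0.0008, 0.0358, 0, 0, 0], [-0.0017, -0.0008, 0.0358, 0, 0, 0], [-0.0017, -0.0008, 0.0358, 0, 0, 0]])

```text
t: 9.4
tool_pos: [0.4635, 0.2809, 0.0275]
orientation: [180.0, -0.0, 64.8]
ft_force: [-1.3, -0.7, 1.3]
gripper_width: 0.337
finger_force: 60.4
```

To row units: 0.001 m / 0.6 = 0.0017, 0.0005 m / 0.6 = 0.0008.

Call:
nudge_tcp(increments=[[0, 0, 0.0008, 0, 0, 0], [0, 0, 0.0017, 0, 0, 0], [0, 0, 0.0017, 0, 0, 0], [0, 0, 0.0017, 0, 0, 0]])

```text
t: 9.73
tool_pos: [0.4635, 0.2809, 0.0275]
orientation: [180.0, -0.0, 64.8]
ft_force: [-3.4, -2.3, 6.9]
gripper_width: 0.336
finger_force: 61.4
```

Call:
nudge_tcp(increments=[[0, 0, 0.0008, 0, 0, 0], [0, 0, 0.0013, 0, 0, 0], [0, 0, 0.0013, 0, 0, 0], [0, 0, 0.0013, 0, 0, 0]])

```text
t: 10.07
tool_pos: [0.4635, 0.2809, 0.0274]
orientation: [180.0, 0.0, 64.8]
ft_force: [-5.6, -2.7, 13.2]
gripper_width: 0.337
finger_force: 62.1
```

In contact with the cradle at 13 N, so I'll release and retreat.

Call:
nudge_tcp(increments=[[0, 0, 0, 0, 0, 0], [0, 0, 0, 0, 0, 0], [0, 0, 0, 0, 0, 0], [0, 0, 0, 0, 0, 0], [0, 0, 0, 0, 0, 0], [0, 0, 0, 0, 0, 0], [0, 0, 0, 0, 0, 0], [0, 0, 0, 0, 0, 0]], jaw=1.0)

```text
t: 10.73
tool_pos: [0.4632, 0.2808, 0.0253]
orientation: [-180.0, 0.0, 64.8]
ft_force: [0.6, 1.3, -0.3]
gripper_width: 1.002
finger_force: 0.0
```

Call:
nudge_tcp(increments=[[0, 0, -0.0167, 0, 0, 0], [0, 0, -0.05, 0, 0, 0], [0, 0, -0.1, 0, 0, 0], [0, 0, -0.15, 0, 0, 0], [0, 0, -0.2, 0, 0, 0], [0, 0, -0.2333, 0, 0, 0], [0, 0, -0.2333, 0, 0, 0], [0, 0, -0.2333, 0, 0, 0]])

```text
t: 11.4
tool_pos: [0.4645, 0.2813, 0.1679]
orientation: [179.8, -0.2, 64.8]
ft_force: [-0.4, -0.0, -0.2]
gripper_width: 0.999
finger_force: 0.0
```

Run:
```python
from h import *
import pickle
c=manip.calibration("wrist");p=tool()
im=manip.get_image("wrist");pickle.dump(c,open("w6.pkl","wb"))
o=np.clip(cv2.resize(im[80:270,220:420,::-1],(632,600)).astype(float)*1.6,0,255).astype('uint8');cv2.imwrite("pics/w6.png",o)
```

```text
(no output)
```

View pics/w6.png

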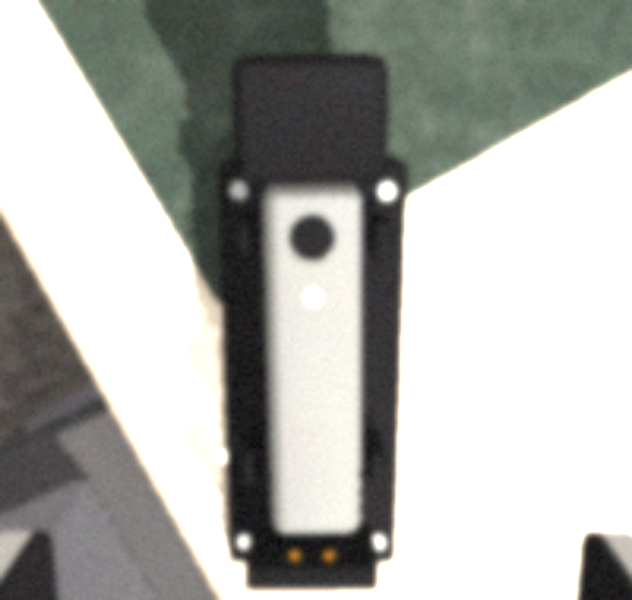

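The scanner sits square and centred between the screws: body 263..363, screws 238 and 387. Its tail is just ahead of the stop contacts and the head is beyond the front saddle.

```bash
python3 -c "
from rig import manip;print(manip.hand_in())"
```

```text
the job is handed in; nothing more can be done
None
```

I held the scanner still on the tall carton's label for about 1.9 s, set it down in its cradle, released it and handed the job in at about 11.5 s; hand-in returned no verdict, and I did not re-check the bystanders' positions at the end.

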